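Show the big ring to the inspection camera

ROBOT

A 6-joint arm with a two-finger parallel gripper is mounted at the origin on the work surface. World frame = base frame: x ahead of the robot, y to its left, z up, the work surface at z = 0. Lengths are in m, angles in rad, forces in N, time in s.
With the tool pointing down it reaches from about 0.25 to 0.8 m from the base axis. Payload 8.5 kg.
Tool frame: the origin (TCP) lies on the centre line of the jaws, within the pads' length; the fingertips stand robot.tip_reach ahead of it and the grasp point (between the pads) lies 8 mm behind it (robot.tip_reach is the distance from the TCP to the fingertips, in m); z points along the fingers, y is the line along which they close (so a half turn about z gives the same grasp; the last joint's range is limited). The gripper opens to 85 mm and grips with 20 to 120 N. Pads are 22 mm wide; open, the fingers measure 114 mm over their backs; the gripper's body (76 mm by 85 mm) begins 54 mm behind the grasp point. The pads swing forward as they close: fully open they stand 13 mm farther back than shut.
Start: joints at [-1.143, 0.238, -0.013, 1.319, 0, 1.571], TCP at [0.218, -0.478, 0.206] pointing down, gripper open.
Joint ranges: [-2.66, 2.66], [-1.03, 1.9], [-1.14, 1.46], [-1.82, 2.27], [-1.45, 1.34], [-3.14, 3.14]. Speed limits (rad/s): [2.22, 2.22, 2.79, 3.14, 3.14, 3.14].

INTERFACE

Orientations are given as a unit quaternion [x, y, z, w].
In Python, from station import robot gives the robot as it stands.
- The arm moves only by the shell command python3 -m creep 'ROWS' [FORCE]. ROWS is JSON, one flat list of numbers, 7 for each row, row after row: the opening, from 0 (shut) to 1 (fully open), then the shift along the tool's x, y, z in mm, then the turn, a rotation vector about the tool's x, y, z in degrees. In form: [claw, x, y, z, rx, ry, rz, claw, x, y, z, rx, ry, rz, ...]. A call has 1 to 12 rows; each row shifts and turns the commanded pose from where the row before left it, along the tool's axes as they then stand; what a row does not reach is not made up. A row lasts 1/10 s, in which the tool goes at most 50 mm and 8.59 degrees, less where a joint would pass 70% of its speed; a pose out of reach is approached as far as the arm can. A call is refused whole if a number of a shift passes 50 or a number of a turn 8.59, either way. A call with a gripper value outside its range is refused whole. The fingers move at their own pace and stop on an object; FORCE is the grip in N (left out, the last holds). Time passes only in rows, so rows that do not move let the fingers close. It gives the time, the measured TCP pose, the force, the opening and the grip force at its end, in the units of the state.
- robot.observe(): the state, without advancing time (a new reading comes with each control period).
- robot.read_camera(name): name is "scene" or "top" or "wrist"; returns a dict with "pixels" (480x640x3 uint8, red, green, blue), "camera_matrix" (3x3 intrinsics, pixels), "R" (3x3) and "t" (3): a world point X has camera coordinates R X + t. Camera axes: x right, y down, z forward; pixel columns grow to the right and rows downward; lengths in m; the calibration is good to about 2 mm. A picture is of the moment at which its call begins. There is no depth.
- robot.sign_off(): hands the job in; it is judged then, once.
Trained networks look in a picture, given as the dict that the camera call returned (one of the last four; its "shot" number tells which), for a name from the list of things; names that differ only in an ending like _2 or _b are one class to them, and where a whole thing is asked for, a point or a joint stands for the part that bears it (a point fixed in the world has none). Each returns a list of dicts, best first, with "confidence" (0 to 1); they miss things now and then, are a little off and sometimes report something else, mostly with a low value. They report only what shows in the picture. A call takes as long as a camera call. They do not tell look-alikes from the thing itself.
- robot.recognise(query, picture): "extent" ([left, top, right, bottom] in pixels, round what is visible of it).
The state is a dict: "time": time; "joint_positions": joint angles; "joint_vel": joint speeds; "tau": joint torques, N m; "tcp_pos": TCP position; "tcp_rot": TCP orientation; "contact_force": force on the tool from outside, world axes, zero at the start; "torque": the same for the moment, N m; "opening": finger opening in m; "finger_force": force on a finger pad.
Only numpy, scipy, OpenCV 4.12 (cv2) and the standard library are available. Lean on these libraries where they do the work, as an engineer would, in place of code of your own. Each camera call takes 0.05 s, during which the arm holds its last target. There are 200 camera calls.

TASK

Take the big ring out of the ring rack, pinching it by its rim so that its bore stays clear, and hold it up in the air for the inspection camera: one flat face square to the lens, the ring's centre on the line of sight, 150 mm in front of the lens. The camera looks somewhat downward and sideways, so lean and turn the ring to face it. Finish while holding it still there, without putting it down or letting go; leave the other rings standing in the rack, and do not shift the camera or disturb the caliper and the tin.

Things in the scene. Friction and masses are not known exactly. Their poses are not given: they have to be found in the camera images.
- ring_big_center (a point): centre of the big dark-steel ring to be shown: 84 mm outside, 32 mm bore, 10 mm thick, about 0.36 kg. The only big one of four rings standing on edge in the rack, in any notch; centre about 67 mm above the bench, top edge 109 mm. Its own y axis is the ring's axis, square to both flat faces (alike), level at the start. The wall from bore to outside is 26 mm wide: pinch it there from above
- ring_big: the same big ring: origin at its centre, y axis along the ring's axis
- lens (a point): centre of the lens front of the inspection camera, in a white ring light 66 mm across, on a grey stand at the left. Its own x points back into the camera: the lens looks along its own -x, 3 to 20 degrees below level; y is level. The spot for the ring's centre lies 150 mm from here along -x. The stand's place and turn and the camera's height and tilt vary
- cam_tilt: the camera head, a 50 mm black box with lens and ring light; origin in the middle of the box, 65 mm behind the lens front, 195 to 270 mm above the bench; axes as for the lens. Behind it stands a steel column 28 mm thick and 384 mm high. Held by friction only
- rack: fixed ring rack: two white notched plastic rails on a plywood board 110 x 270 mm; origin under the board's middle. Four notches 12.5 mm wide in a row along its own y, at -90, -30, +30 and +90 mm, each holding a ring on edge with its axis along the rack's y. Rail tops 52 mm above the bench, notch floors 30 mm. 50 mm free between neighbouring rings
- ring_a_center (a point): centre of a small steel ring (66 mm outside, 26 mm bore, 10 mm thick) standing on edge in another notch of the rack, centre about 57 mm above the bench: to be left there
- ring_b_center (a point): centre of a small steel ring (66 mm outside, 26 mm bore, 10 mm thick) standing on edge in another notch of the rack, centre about 57 mm above the bench: to be left there
- ring_c_center (a point): centre of a small steel ring (66 mm outside, 26 mm bore, 10 mm thick) standing on edge in another notch of the rack, centre about 57 mm above the bench: to be left there
- caliper: steel caliper lying on the bench between rack and camera, about 210 x 70 mm, 15 mm high, origin under the middle of its beam, beam along its x: not to be disturbed
- tin: bare metal can, 60 mm across, 80 mm high, standing on the bench, origin under its middle: not to be disturbed
- stand: foot of the camera stand, a grey steel plate 170 x 150 mm with the column; origin under the column, fixed; the camera looks towards its own -x
Not all that is in view belongs to the job. Leave any blue or red look-alike of the ring_big alone.

How it is judged:
On the way:
1. the big ring is lifted clear of the rack in the fingers (height (world z) of ring_big_center above 0.125 m and contact force between the fingers and ring_big above 1 N and contact force between ring_big and rack below 0.1 N), for 0.2 s.
At the end, for the whole second after the job is handed in: the big ring is held still in the fingers by its rim (grip over 25 mm from its centre), its centre 135 to 165 mm before the lens and within 15 mm of the line of sight sideways and up or down, square to it within 0.15 rad, touching neither rack nor stand; small rings within 15 mm of their start (x of ring_big_center in the frame of cam_tilt between -0.23 and -0.2 m and y of ring_big_center in the frame of cam_tilt between -0.015 and 0.015 m and z of ring_big_center in the frame of cam_tilt between -0.015 and 0.015 m and angle between the y axis of ring_big and the x axis of cam_tilt, either way round below 0.15 rad and height (world z) of ring_big_center above 0.12 m and contact force between the fingers and ring_big above 1 N and contact force between ring_big and rack below 0.1 N and contact force between ring_big and stand below 0.1 N and distance between the grasp point and ring_big_center above 0.025 m and linear speed of ring_big below 0.02 m/s and angular speed of ring_big below 0.15 rad/s and distance of each of ring_a_center, ring_b_center, ring_c_center from where it was at the start of the episode below 0.015 m); the arm keeps its last pose, push and grip.
It fails at once if a small ring knocked or pulled out of place (over 20 mm) (distance of any of ring_a_center, ring_b_center, ring_c_center from where it was at the start of the episode above 0.02 m).
It fails at once if the camera shifted (lens moved over 8 mm) (distance of lens from where it was at the start of the episode above 0.008 m).
It fails at once if the caliper or the tin disturbed (moved over 20 mm) (distance of any of caliper, tin from where it was at the start of the episode above 0.02 m).
It also fails if it takes over 38 s, if anything falls off the work surface, if the arm or the gripper's body presses on something with over 40 N, if the wrist force passes 120 N, or if a joint passes its speed limit or range.

## Working session

There is one attempt and no reset: what is moved stays moved. The work goes in short steps, Python scripts to look and compute and a shell command to move; the robot and the scene stay as the last step left them, time stands still between calls to the robot, and variables do not carry over. Pictures are saved under pics/ and viewed, at most 10 in all, crops included, and the job is handed in when it is done.

```bash
mkdir -p pics; ls; python3 - <<'E'
from station import robot
import cv2,numpy as np
print(robot.tip_reach, robot.observe())
for n in("scene","top"):
    p=robot.read_camera(n); cv2.imwrite(f"pics/{n}0.png",p["pixels"][:,:,::-1])
    print(n,p["camera_matrix"].tolist(),np.round(p["R"],4).tolist(),np.round(p["t"],4).tolist())
    for q in("ring_big","lens","cam_tilt","rack","ring_a_center","caliper","tin","stand"):
        print(q,[([round(v) for v in d["extent"]],round(d["confidence"],2)) for d in robot.recognise(q,p)][:5])
E
```

```text
pics
0.011 {'time': 0.0, 'joint_positions': array([-1.14300826e+00,  2.38752830e-01, -1.42849699e-02,  1.31920414e+00,
        3.54973078e-05,  1.57079528e+00]), 'joint_vel': array([-0.0001024 ,  0.00126683, -0.00013779,  0.0001875 ,  0.00060718,
       -0.00071882]), 'tau': array([-2.94490228e-04, -5.38781977e+01,  3.46436691e+01,  1.80849968e-02,
       -5.64126265e-05,  1.60522893e-05]), 'tcp_pos': array([ 0.2176161 , -0.47725578,  0.20508036]), 'tcp_rot': array([ 9.77211388e-01,  2.12267237e-01, -1.36083523e-04, -7.10103740e-04]), 'contact_force': array([ 0.35323469, -0.06453016, -0.64251616]), 'torque': array([-0.00451137,  0.02596642, -0.00711928]), 'finger_force': 0.0, 'opening': 0.08545733097127704}
scene [[441.81473941226216, 0.0, 323.15031416605063], [0.0, 441.81473941226216, 240.95666651993113], [0.0, 0.0, 1.0]] [[-0.7554, 0.6553, 0.0017], [0.5305, 0.613, -0.5855], [-0.3847, -0.4414, -0.8107]] [0.3882, -0.1808, 1.4248]
ring_big [([228, 180, 252, 206], 0.54)]
lens [([401, 348, 455, 408], 0.91)]
cam_tilt [([398, 347, 458, 403], 0.61)]
rack [([218, 194, 308, 262], 0.84)]
ring
[... 158 characters left out ...]
458.52815088420533, 0.0, 322.2082972740863], [0.0, 458.52815088420533, 234.28273348868132], [0.0, 0.0, 1.0]] [[0.0077, -1.0, 0.0053], [-0.997, -0.0081, -0.0772], [0.0772, -0.0047, -0.997]] [-0.0204, 0.5356, 1.3341]
ring_big [([427, 217, 440, 246], 0.72), ([463, 169, 494, 181], 0.59), ([134, 187, 174, 215], 0.57), ([425, 269, 442, 296], 0.56)]
lens [([135, 184, 177, 213], 0.73), ([428, 214, 440, 240], 0.61)]
cam_tilt [([137, 188, 176, 215], 0.89)]
rack [([351, 210, 445, 256], 0.6)]
ring_a_center [([365, 228, 374, 247], 0.43)]
caliper [([283, 211, 304, 279], 0.95), ([137, 187, 172, 212], 0.18)]
tin [([215, 297, 242, 317], 0.84), ([135, 185, 177, 212], 0.41)]
stand [([81, 178, 197, 236], 0.77)]
```

View pics/scene0.png

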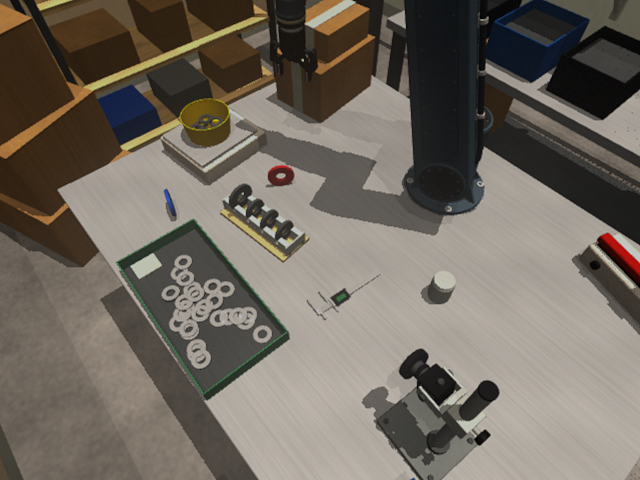

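View pics/top0.png

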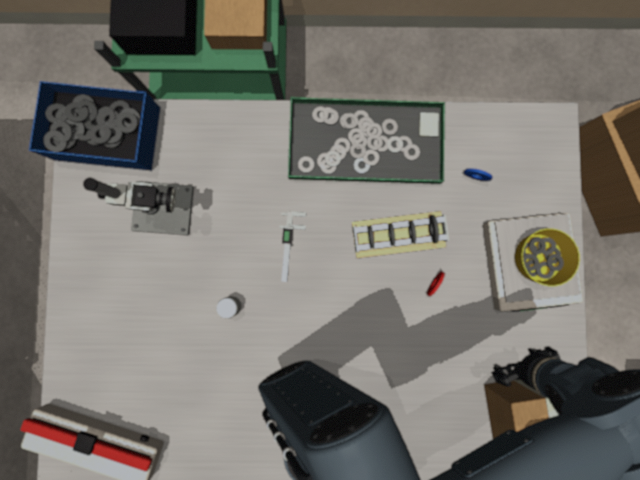

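Scene: rack with four rings; candidates for the big ring: scene (240,193) dark and largest, at the far end of the rack; red (281,176) and blue (170,204) look-alikes lie on the bench. In the top view the big one is at (434,229). The others in the rack, at scene (256,208), (269,218), (284,228), are smaller. One enlarged mosaic to confirm this and to measure the stand.

```bash
python3 - <<'E'
import cv2,numpy as np
s=cv2.imread("pics/scene0.png");t=cv2.imread("pics/top0.png")
c=lambda i,x,y,w,h:cv2.resize(i[y:y+h,x:x+w],(400,300),interpolation=cv2.INTER_CUBIC)
m=np.vstack([np.hstack([c(s,210,175,112,84),c(t,340,195,112,84)]),np.hstack([c(s,360,340,160,120),c(t,75,160,132,99)])])
cv2.imwrite("pics/m1.png",m)
E
```

```text
(no output)
```

View pics/m1.png

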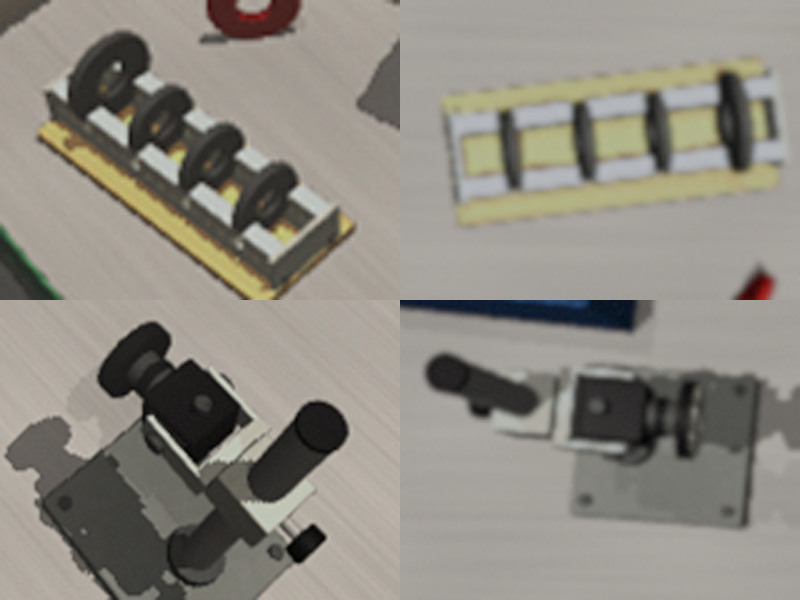

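```bash
cat > h.py <<'E'
import numpy as np, cv2
from scipy.optimize import least_squares
from scipy.spatial.transform import Rotation as Rot
def ray(c,px):
    K,R,t=c; d=R.T@np.linalg.inv(K)@[px[0],px[1],1]; return -R.T@t, d/np.linalg.norm(d)
def onz(c,px,z):
    o,d=ray(c,px); return o+d*(z-o[2])/d[2]
def tri(obs):
    A=np.zeros((3,3));b=np.zeros(3)
    for c,px in obs:
        o,d=ray(c,px);P=np.eye(3)-np.outer(d,d);A+=P;b+=P@o
    X=np.linalg.solve(A,b)
    return X,[np.linalg.norm(np.cross(X-ray(c,p)[0],ray(c,p)[1]))*1000 for c,p in obs]
def proj(c,X):
    K,R,t=c;q=K@(R@X+t);return q[:2]/q[2]
def cam(p): return (np.array(p["camera_matrix"]),np.array(p["R"]),np.array(p["t"]))
E
python3 - <<'E'
from h import *
from station import robot
import pickle
S=cam(robot.read_camera("scene"));T=cam(robot.read_camera("top"));w=robot.read_camera("wrist");W=cam(w)
pickle.dump((S,T),open("cams.pkl","wb"))
cv2.imwrite("pics/w0.png",w["pixels"][:,:,::-1])
mt=lambda x,y:(340+(x-400)/3.571,195+y/3.571)
st=lambda x,y:(75+(x-400)/3.03,160+(y-300)/3.03)
ss=lambda x,y:(360+x/2.5,340+(y-300)/2.5)
sr=lambda x,y:(210+x/3.571,175+y/3.571)
B=[onz(T,mt(*p),.01) for p in((443,97),(762,60),(778,187),(457,226))]
for b in B: print("board",b.round(3))
v=(B[1]-B[0]+B[2]-B[3])[:2]; print("mid",np.mean(B,0).round(3),"axis dir",v/np.linalg.norm(v),np.linalg.norm(v)/2,np.degrees(np.arctan2(v[1],v[0])))
m=np.mean(B,0)[:2]; print("big est",m+.09*v/np.linalg.norm(v))
print("big tri",tri([(T,mt(738,121)),(S,sr(109,73))]))
P=[onz(T,st(*p),.012) for p in((760,376),(745,525),(571,515))]; print("plate",np.round(P,3))
for a,b in((0,1),(2,1)):
    d=P[b]-P[a];print(np.linalg.norm(d),np.degrees(np.arctan2(d[1],d[0])))
print("disc",tri([(T,st(690,420)),(S,ss(136,360))]))
print("boxknob",tri([(T,st(597,405)),(S,ss(203,404))]))
print("coltop",tri([(T,st(447,374)),(S,ss(322,427))]))
q=robot.observe();M=Rot.from_quat(q["tcp_rot"]).as_matrix();print("tool\n",M.round(3))
print("wristcam in tool",M.T@(-W[1].T@W[2]-q["tcp_pos"]),"fwd",M.T@W[1][2], "right",M.T@W[1][0],W[0][0,0])
print(onz(T,(283,211),0),onz(T,(304,279),0), tri([(T,(228.5,307)),(S,(440.5,287))]))
E
```

```text
board [ 0.574 -0.105  0.01 ]
board [ 0.607 -0.372  0.01 ]
board [ 0.5   -0.384  0.01 ]
board [ 0.466 -0.117  0.01 ]
mid [ 0.537 -0.245  0.01 ] axis dir [ 0.12598878 -0.99203167] 0.26964276872335335 -82.76214001958598
big est [ 0.54806985 -0.33395615]
big tri (array([ 0.54878159, -0.33606255,  0.0670963 ]), [np.float64(1.8782179120272076), np.float64(1.8782179120271139)])
plate [[0.681 0.369 0.012]
 [0.533 0.38  0.012]
 [0.542 0.55  0.012]]
0.14813775580845243 175.9917018298098
0.17073660281817454 -92.83561452071511
disc (array([0.60416408, 0.36933113, 0.22121171]), [np.float64(1.3255687235784197), np.float64(1.3255687235785214)])
boxknob (array([0.60947175, 0.42901732, 0.265528  ]), [np.float64(0.5346694700825083), np.float64(0.5346694700828144)])
coltop (array([0.61307719, 0.49316029, 0.37800335]), [np.float64(0.35970990002776887), np.float64(0.35970990002778086)])
tool
 [[ 0.91   0.415 -0.   ]
 [ 0.415 -0.91   0.   ]
 [-0.    -0.    -1.   ]]
wristcam in tool [ 0.07286736  0.00086056 -0.16709389] fwd [-2.87456248e-01 -5.96450362e-04  9.57793584e-01] right [-4.41027032e-04  9.99999783e-01  4.90371061e-04] 413.87414309127473
[0.60667641 0.10235341 0.        ] [0.40337026 0.03695219 0.        ] (array([0.32316519, 0.25070579, 0.04050429]), [np.float64(1.1035698539264094), np.float64(1.1035698539263736)])
```

```bash
python3 -m creep '[0.45,20,0,0,0,0,2, 0.45,30,1,0,0,0,0, 0.45,35,1,0,0,0,0, 0.45,35,1,0,0,0,0, 0.45,35,1,0,0,0,0, 0.45,35,1,0,0,0,0, 0.45,35,1,0,0,0,0, 0.45,35,1,0,0,0,0, 0.45,35,1,0,0,0,0, 0.45,30,1,0,0,0,5, 0.45,25,0,0,0,0,5, 0.45,10,0,0,0,0,5.3]'
python3 - <<'E'
from h import *
from station import robot
q=robot.observe();w=robot.read_camera("wrist");W=cam(w)
cv2.imwrite("pics/w1.png",w["pixels"][:,:,::-1])
print(q["tcp_pos"],Rot.from_quat(q["tcp_rot"]).as_matrix().round(3).tolist(),q["opening"])
C=np.array([.5485,-.335,.067]);a=np.array([.126,-.992,0]);r=np.array([.992,.126,0])
for p in(C,C+[0,0,.042],C+.042*r,C-.042*r,C+[0,0,.042]+.005*a,C+[0,0,.042]-.005*a): print(proj(W,p).round())
for n in("ring_big","ring_a_center"):print(robot.recognise(n,w)[:4])
E
```

```text
time: 2.25
tcp_pos: [0.5569, -0.35, 0.2051]
tcp_rot: [0.998, 0.062, 0.0, -0.0]
contact_force: [0.0, -0.0, -0.2]
opening: 0.0387
finger_force: 0.0
[ 0.55691614 -0.35000818  0.2050645 ] [[0.992, 0.124, -0.0], [0.124, -0.992, 0.001], [0.0, -0.001, -1.0]] 0.03868821369046028
[291. 229.]
[288. 245.]
[290. 174.]
[292. 281.]
[295. 245.]
[280. 245.]
[{'extent': [450.9, 4.0, 574.1, 59.7], 'confidence': 0.93}, {'extent': [281.8, 170.3, 297.6, 286.1], 'confidence': 0.84}, {'extent': [257.4, 345.9, 312.7, 424.3], 'confidence': 0.63}, {'extent': [109.9, 186.7, 161.6, 261.6], 'confidence': 0.6}]
[{'extent': [24.3, 185.2, 90.2, 266.4], 'confidence': 0.95}]
```

View pics/w1.png

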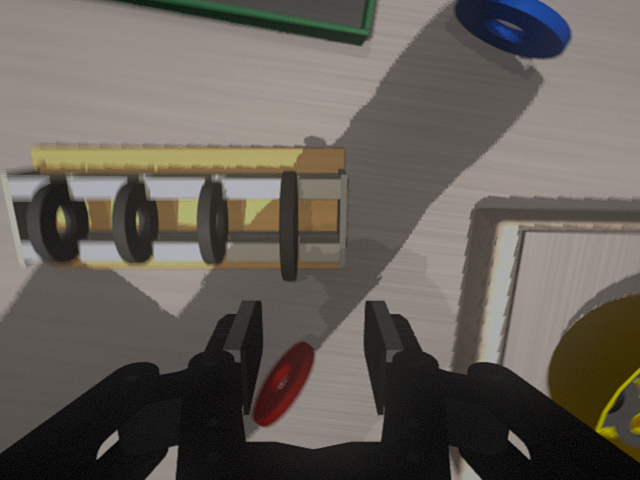

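The wrist view shows the big ring edge-on at (290,228), where the prediction puts it. The red (283,384) and blue (515,25) look-alikes are on the bench, clear of the path. Next: shift sideways, descend, look, then close.

```bash
python3 -m creep '[0.45,-3.5,-8,5,0,0,0, 0.45,-3,-8,10,0,0,0, 0.45,0,0,12,0,0,0, 0.45,0,0,15,0,0,0, 0.45,0,0,15,0,0,0, 0.45,0,0,15,0,0,0, 0.45,0,0,13,0,0,0, 0.45,0,0,10,0,0,0, 0.45,0,0,7,0,0,0, 0.45,0,0,5,0,0,0, 0.45,0,0,0,0,0,0, 0.45,0,0,0,0,0,0]' 60
python3 - <<'E'
from h import *
from station import robot
w=robot.read_camera("wrist");cv2.imwrite("pics/w2.png",w["pixels"][:,:,::-1])
E
```

```text
time: 3.6
tcp_pos: [0.5465, -0.3363, 0.099]
tcp_rot: [0.998, 0.063, 0.0, 0.0]
contact_force: [-0.1, 0.8, -0.3]
opening: 0.0383
finger_force: 0.0
```

View pics/w2.png

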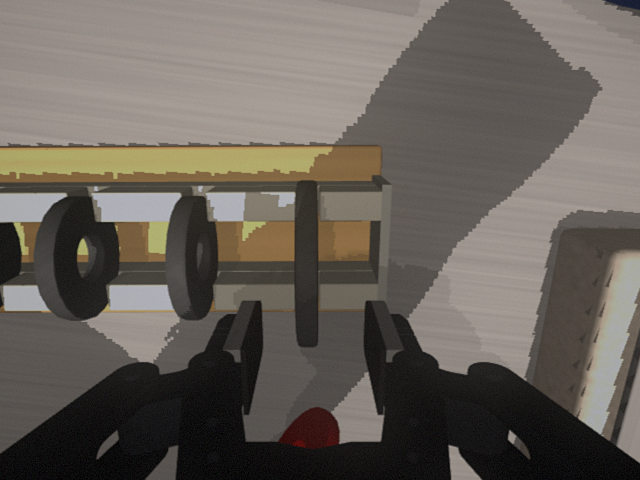

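```bash
python3 - <<'E'
from h import *
from station import robot
q=robot.observe();w=robot.read_camera("wrist");W=cam(w)
C=np.array([.5485,-.335,.067]);r=np.array([.992,.126,0])
M=Rot.from_quat(q["tcp_rot"]).as_matrix()
print("tcp",proj(W,q["tcp_pos"]),"tip",proj(W,q["tcp_pos"]+M@[0,0,.011]),"grasp",proj(W,q["tcp_pos"]-M@[0,0,.008]))
for a in range(0,360,30): print(a,proj(W,C+.042*(r*np.cos(np.radians(a))+np.array([0,0,1])*np.sin(np.radians(a)))).round())
for x in(-.02,-.01,.01): print(x,proj(W,C+[x,0,.042]))
E
```

```text
tcp [310.97955095 294.60060329] tip [311.10181077 285.00011701] grasp [310.88130329 302.31552788]
0 [309. 183.]
30 [309. 203.]
60 [308. 247.]
90 [308. 300.]
120 [309. 338.]
150 [309. 350.]
180 [309. 339.]
210 [310. 312.]
240 [310. 278.]
270 [310. 242.]
300 [310. 210.]
330 [309. 188.]
-0.02 [302.62638269 342.37292515]
-0.01 [305.43741764 321.36736945]
0.01 [311.34498855 277.22284194]
```

The picture agrees with the prediction: the ring spans v 180–346 at u 307, midway between the pads (262, 365). Close and lift.

```bash
python3 -m creep '[0,1,-1,0,0,0,0, 0,0,0,0,0,0,0, 0,0,0,0,0,0,0, 0,0,0,0,0,0,0, 0,0,0,0,0,0,0, 0,0,0,0,0,0,0, 0,0,0,0,0,0,0, 0,0,0,0,0,0,0]' 60
python3 -m creep '[0,0,0,-4,0,0,0, 0,0,0,-8,0,0,0, 0,0,0,-12,0,0,0, 0,0,0,-15,0,0,0, 0,0,0,-15,0,0,0, 0,0,0,-18,0,0,0, 0,0,0,-18,0,0,0, 0,0,0,-18,0,0,0, 0,0,0,-15,0,0,0, 0,0,0,-10,0,0,0, 0,0,0,-5,0,0,0, 0,0,0,0,0,0,0]'
python3 - <<'E'
from h import *
from station import robot
w=robot.read_camera("wrist");s=robot.read_camera("scene")
W=cam(w);q=robot.observe();M=Rot.from_quat(q["tcp_rot"]).as_matrix()
for d in(.02,.025,.03,.035,.04):
  C=q["tcp_pos"]+M@[0,0,d]
  print(d,[proj(W,C+M@[.042*np.cos(a),0,.042*np.sin(a)]).round().tolist() for a in(0,-.7,-2.4,3.14)])
print(robot.recognise("ring_big",w)[:4])
c=lambda i,x,y,ww,h:cv2.resize(i[y:y+h,x:x+ww],(400,300))
cv2.imwrite("pics/m3.png",np.hstack([c(w["pixels"],0,0,640,480),c(s["pixels"],190,110,160,120)])[:,:,::-1])
E
```

```text
time: 4.5
tcp_pos: [0.5472, -0.335, 0.0987]
tcp_rot: [0.998, 0.063, -0.0, -0.0]
contact_force: [0.2, 0.0, 0.2]
opening: 0.0004
finger_force: 0.0
time: 5.7
tcp_pos: [0.5474, -0.3352, 0.2374]
tcp_rot: [0.998, 0.063, 0.0, 0.0]
contact_force: [-0.1, 0.4, 0.0]
opening: -0.0001
finger_force: 0.0
0.02 [[310.0, 192.0], [310.0, 227.0], [310.0, 366.0], [311.0, 354.0]]
0.025 [[310.0, 190.0], [310.0, 224.0], [310.0, 360.0], [311.0, 349.0]]
0.03 [[311.0, 188.0], [310.0, 222.0], [311.0, 354.0], [311.0, 344.0]]
0.035 [[311.0, 187.0], [310.0, 219.0], [311.0, 348.0], [311.0, 339.0]]
0.04 [[311.0, 185.0], [310.0, 216.0], [311.0, 343.0], [311.0, 335.0]]
[{'extent': [459.2, 2.2, 571.0, 55.2], 'confidence': 0.62}, {'extent': [304.4, 157.0, 318.4, 261.0], 'confidence': 0.56}, {'extent': [45.5, 135.0, 362.8, 256.7], 'confidence': 0.28}]
```

View pics/m3.png

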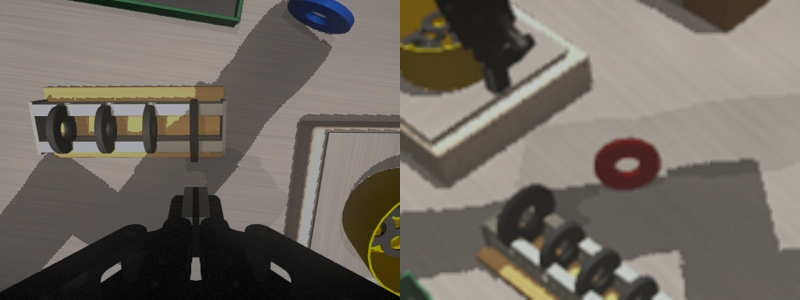

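The fingers closed on nothing: opening is 0 and the ring is still in the rack at wrist (311,209). In the wrist picture the fingertips look farther back than the reported TCP. I'll check that against the scene camera.

```bash
python3 - <<'E'
from h import *
from station import robot
q=robot.observe();s=robot.read_camera("scene");S=cam(s);w=robot.read_camera("wrist");W=cam(w)
M=Rot.from_quat(q["tcp_rot"]).as_matrix()
print(q["tcp_pos"],robot.tip_reach,q["opening"])
for z in(.02,.011,0,-.01,-.02,-.03,-.04,-.05): print(z,proj(S,q["tcp_pos"]+M@[0,0,z]).round(1),proj(W,q["tcp_pos"]+M@[.011,0,z]).round(1))
print(proj(W,np.array([.5485,-.335,.067])))
a=s["pixels"][120:168,200:264];b=w["pixels"][260:420,220:420]
cv2.imwrite("pics/m4.png",np.hstack([cv2.resize(a,(400,300),interpolation=0),cv2.resize(b,(375,300))])[:,:,::-1])
E
```

```text
[ 0.54695522 -0.3348555   0.23593176] 0.011 8.266909569581118e-05
0.02 [232.3 158.2] [311.2 256.2]
0.011 [231.8 155.7] [311.1 262.5]
0 [231.1 152.6] [311.  270.9]
-0.01 [230.4 149.8] [310.9 279.5]
-0.02 [229.8 146.9] [310.7 289.1]
-0.03 [229.1 144. ] [310.6 300. ]
-0.04 [228.5 141. ] [310.4 312.4]
-0.05 [227.8 138. ] [310.2 326.6]
[312.6564383  210.14741483]
```

View pics/m4.png

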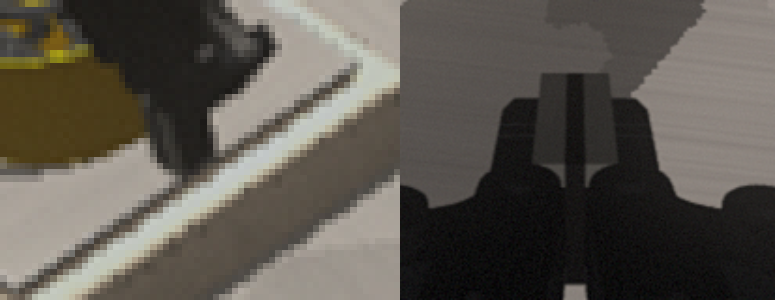

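Both cameras put the real fingertips about 15–30 mm behind the reported TCP, not 11 mm ahead of it. The tips therefore closed above the 109 mm ring top, which fits the zero force. I'll allow about −22 mm for the tip offset, descend to a reported z of about 0.070, and check the grip by feel and picture.

```bash
python3 -m creep '[0.45,1,0,5,0,0,0, 0.45,1,0,10,0,0,0, 0.45,0,0,15,0,0,0, 0.45,0,0,18,0,0,0, 0.45,0,0,18,0,0,0, 0.45,0,0,18,0,0,0, 0.45,0,0,18,0,0,0, 0.45,0,0,18,0,0,0, 0.45,0,0,15,0,0,0, 0.45,0,0,12,0,0,0, 0.45,0,0,10,0,0,0, 0.45,0,0,5,0,0,0]' 60
python3 -m creep '[0.45,0,0,5,0,0,0, 0,0,0,0,0,0,0, 0,0,0,0,0,0,0, 0,0,0,0,0,0,0, 0,0,0,0,0,0,0, 0,0,0,0,0,0,0, 0,0,0,0,0,0,0]' 60
python3 - <<'E'
from h import *
from station import robot
w=robot.read_camera("wrist");cv2.imwrite("pics/w5.png",w["pixels"][:,:,::-1])
E
```

```text
time: 7.15
tcp_pos: [0.5488, -0.3345, 0.0735]
tcp_rot: [0.998, 0.063, -0.001, -0.0]
contact_force: [0.1, -0.8, -0.1]
opening: 0.0387
finger_force: 0.0
time: 7.85
tcp_pos: [0.5494, -0.3349, 0.0701]
tcp_rot: [0.998, 0.063, 0.0, 0.0]
contact_force: [-0.6, 1.1, 2.6]
opening: 0.0082
finger_force: 60.8
```

View pics/w5.png

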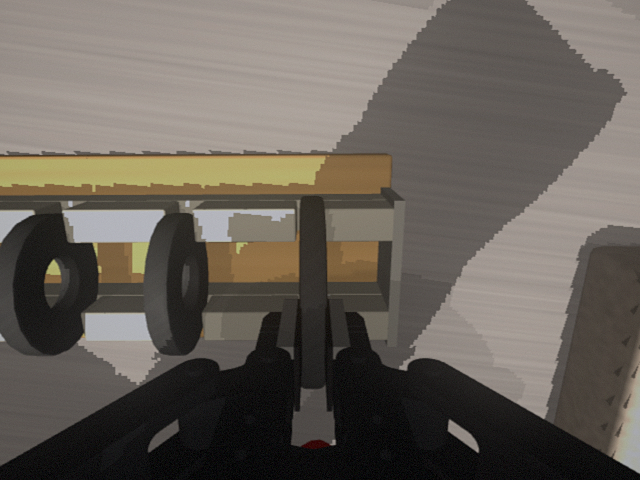

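Gripped: 8 mm opening, 61 N. The overlap may only be about 10–18 mm, so I'll reopen slightly, go 5 mm deeper, close again and lift.

```bash
python3 -m creep '[0.3,0,0,0,0,0,0, 0.3,0,0,0,0,0,0, 0.3,0,0,3,0,0,0, 0.3,0,0,2,0,0,0, 0,0,0,0,0,0,0, 0,0,0,0,0,0,0, 0,0,0,0,0,0,0, 0,0,0,0,0,0,0, 0,0,0,0,0,0,0]' 70
python3 -m creep '[0,0,0,-3,0,0,0, 0,0,0,-6,0,0,0, 0,0,0,-10,0,0,0, 0,0,0,-14,0,0,0, 0,0,0,-18,0,0,0, 0,0,0,-18,0,0,0, 0,0,0,-18,0,0,0, 0,0,0,-18,0,0,0, 0,0,0,-15,0,0,0, 0,0,0,-10,0,0,0, 0,0,0,-5,0,0,0, 0,0,0,0,0,0,0]'
python3 - <<'E'
from h import *
from station import robot
w=robot.read_camera("wrist");s=robot.read_camera("scene");t=robot.read_camera("top")
np.savez("lift.npz",w=w["pixels"],s=s["pixels"],t=t["pixels"])
q=robot.observe();M=Rot.from_quat(q["tcp_rot"]).as_matrix();p=q["tcp_pos"]
print(p,q["opening"],q["finger_force"])
for n,c in(("w",w),("s",s),("t",t)):
  print(n,[(np.round(d["extent"]),round(d["confidence"],2)) for d in robot.recognise("ring_big",c)][:4])
  C=cam(c)
  for dz in(-.01,0,.01):
    P=np.array([proj(C,p+M@[.042*np.cos(a),y,dz+.042*np.sin(a)]) for a in np.arange(0,6.3,.1) for y in(-.005,.005)])
    print(dz,P.min(0).round(),P.max(0).round())
c=lambda i,x,y,ww,h:cv2.resize(i["pixels"][y:y+h,x:x+ww],(400,300))
cv2.imwrite("pics/m6.png",np.vstack([np.hstack([c(w,0,0,640,480),c(w,220,180,200,150)]),np.hstack([c(s,190,110,120,90),c(t,380,180,120,90)])])[:,:,::-1])
E
```

```text
time: 8.8
tcp_pos: [0.549, -0.3346, 0.0645]
tcp_rot: [0.998, 0.063, -0.0, -0.0]
contact_force: [-0.8, 1.3, -2.6]
opening: 0.0086
finger_force: 70.3
time: 10.0
tcp_pos: [0.5494, -0.335, 0.2004]
tcp_rot: [0.998, 0.063, 0.0, 0.0]
contact_force: [0.8, -0.1, -4.3]
opening: 0.0083
finger_force: 70.2
[ 0.54888015 -0.33456929  0.19890078] 0.008453135846592278 70.15496425493325
w [(array([296., 398., 311., 415.]), 0.81), (array([477.,   3., 600.,  51.]), 0.67), (array([298., 199., 329., 399.]), 0.64)]
-0.01 [293. 203.] [325. 412.]
0 [294. 198.] [324. 396.]
0.01 [296. 195.] [323. 381.]
s [(array([268., 165., 296., 186.]), 0.77), (array([220., 146., 245., 177.]), 0.63), (array([399., 348., 453., 406.]), 0.27)]
-0.01 [219. 145.] [245. 175.]
0 [219. 148.] [246. 178.]
0.01 [220. 151.] [246. 180.]
t [(array([466., 168., 488., 180.]), 0.62), (array([444., 211., 454., 244.]), 0.5)]
-0.01 [441. 208.] [455. 241.]
0 [440. 208.] [454. 241.]
0.01 [439. 209.] [452. 242.]
```

View pics/m6.png

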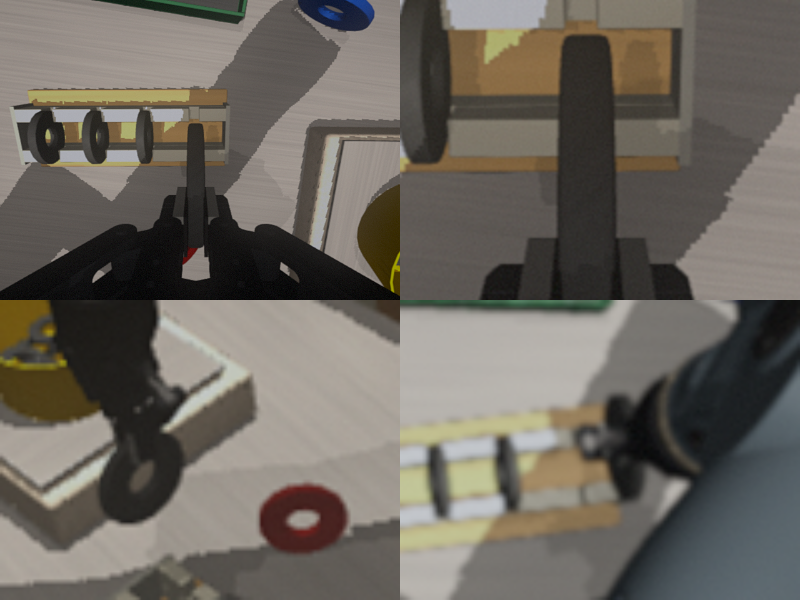

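The ring is up, clear of the rack, hanging straight with its bore open at scene (232,162). Its centre lies within about 2 mm of the reported TCP. Next I carry it towards the camera, then turn so that the wrist camera can see the camera head.

```bash
python3 -m creep '[0,3,-15,-10,0,0,0, 0,6,-30,-10,0,0,0, 0,8,-40,-10,0,0,0, 0,8,-45,-10,0,0,0, 0,9,-45,-10,0,0,0, 0,9,-45,-10,0,0,0, 0,9,-45,-10,0,0,0, 0,9,-45,-10,0,0,0, 0,9,-45,-10,0,0,0, 0,8,-35,-10,0,0,0, 0,5,-18,0,0,0,0, 0,0,0,0,0,0,0]'
python3 -c "
from station import robot
print(robot.observe()['joint_positions'].round(2))"
```

```text
time: 11.5
tcp_pos: [0.5808, 0.0796, 0.2999]
tcp_rot: [0.998, 0.068, 0.0, -0.002]
contact_force: [-0.2, 0.5, -3.5]
opening: 0.0081
finger_force: 70.1
[0.13 0.34 0.37 1.6  0.   3.14]
```

Joint 6 is at its limit, and the final yaw lies beyond it, so the half-turned grasp is needed. I'll turn backwards, passing through the viewing pose on the way.

```bash
python3 -m creep '[0,0,0,0,0,0,-3, 0,0,0,0,0,0,-6, 0,0,0,0,0,0,-8.5, 0,0,0,0,0,0,-8.5, 0,0,0,0,0,0,-8.5, 0,0,0,0,0,0,-8.5, 0,0,0,0,0,0,-8.5, 0,0,0,0,0,0,-8.5, 0,0,0,0,0,0,-8.5, 0,0,0,0,0,0,-8.5, 0,0,0,0,0,0,-8.5, 0,0,0,0,0,0,-8.5]'
python3 -m creep '[0,0,0,0,0,0,-8.5, 0,0,0,0,0,0,-8.5, 0,0,0,0,0,0,-8.5, 0,0,0,0,0,0,-8.5, 0,0,0,0,0,0,-8.5, 0,0,0,0,0,0,-8.5, 0,0,0,0,0,0,-8.5, 0,0,0,0,0,0,-8.5, 0,0,0,0,0,0,-8.5, 0,0,0,0,0,0,-8.5, 0,0,0,0,0,0,-8.5, 0,0,0,0,0,0,-8.5]'
python3 -m creep '[0,0,0,0,0,0,-8.5, 0,0,0,0,0,0,-8.5, 0,0,0,0,0,0,-8.5, 0,0,0,0,0,0,-8.5, 0,0,0,0,0,0,-8.5, 0,0,0,0,0,0,-8.5, 0,0,0,0,0,0,-8.5, 0,0,0,0,-4,0,-3, 0,0,0,0,-8,0,0, 0,0,0,0,-8,0,0, 0,0,0,0,-4,0,0, 0,0,0,0,0,0,0]'
python3 - <<'E'
from h import *
from station import robot
q=robot.observe();print(q["joint_positions"].round(2),Rot.from_quat(q["tcp_rot"]).as_matrix().round(3).tolist())
w=robot.read_camera("wrist");W=cam(w)
for n in("lens","cam_tilt","stand"):print(n,[(np.round(d["extent"]),round(d["confidence"],2)) for d in robot.recognise(n,w)][:3])
print(proj(W,np.array([.604,.369,.221])),W[1][2])
import pickle;pickle.dump(w,open("look1.pkl","wb"))
cv2.imwrite("pics/w7.png",w["pixels"][:,:,::-1])
E
```

```text
time: 12.7
tcp_pos: [0.5804, 0.0758, 0.2995]
tcp_rot: [0.631, 0.776, 0.001, -0.001]
contact_force: [1.1, 0.0, -3.4]
opening: 0.0081
finger_force: 70.1
time: 13.9
tcp_pos: [0.5804, 0.0758, 0.2995]
tcp_rot: [-0.206, 0.979, 0.001, -0.0]
contact_force: [-0.4, 0.7, -3.9]
opening: 0.0084
finger_force: 70.1
time: 15.1
tcp_pos: [0.5831, 0.0758, 0.2946]
tcp_rot: [-0.668, 0.717, 0.149, -0.137]
contact_force: [1.2, 0.3, -5.0]
opening: 0.0083
finger_force: 70.1
[ 0.09  0.75  0.98  2.2   0.07 -1.42] [[-0.071, -0.916, -0.394], [-0.997, 0.064, 0.031], [-0.003, 0.395, -0.918]]
lens []
cam_tilt []
stand []
[276.83728262 598.97372317] [-0.35659736  0.317598   -0.87861814]
```

I typed the lean into the wrong axis, and the view forward in the wrist picture is towards tool +x. I'll undo the lean, turn so tool x points at the camera, raise, and lean about tool y.

```bash
python3 -m creep '[0,0,0,0,8,0,0, 0,0,0,0,8,0,0, 0,0,0,0,8,0,0, 0,0,0,-5,0,0,5, 0,0,0,-10,0,0,8.5, 0,0,0,-10,0,0,8.5, 0,0,0,-10,0,0,8.5, 0,0,0,-10,0,0,8.5, 0,0,0,-10,0,0,8.5, 0,0,0,-10,0,0,8.5, 0,0,0,-10,0,0,8.5, 0,0,0,-5,0,0,8.5]'
python3 -m creep '[0,0,0,0,0,0,8.5, 0,0,0,0,0,0,8.5, 0,0,0,0,0,0,8.5, 0,0,0,0,0,0,8.5, 0,0,0,0,0,0,8.5, 0,0,0,0,0,0,8.5, 0,0,0,0,0,0,8.5, 0,0,0,0,0,0,8.5, 0,0,0,0,0,0,8.5, 0,0,0,0,0,0,8.5, 0,0,0,0,0,0,8.5, 0,0,0,0,0,0,8.5]'
python3 -m creep '[0,0,0,0,0,8,5, 0,0,0,0,8,0,0, 0,0,0,0,0,0,0]'
python3 - <<'E'
from station import robot
from h import *
q=robot.observe();print(q["joint_positions"].round(2),Rot.from_quat(q["tcp_rot"]).as_matrix().round(3).tolist())
E
```

```text
time: 16.5
tcp_pos: [0.5818, 0.0767, 0.3836]
tcp_rot: [-0.111, 0.994, 0.004, -0.006]
contact_force: [0.5, 0.4, -3.0]
opening: 0.0081
finger_force: 70.2
time: 17.7
tcp_pos: [0.5817, 0.0767, 0.3828]
tcp_rot: [0.703, 0.712, -0.003, -0.007]
contact_force: [0.6, -0.4, -3.2]
opening: 0.0085
finger_force: 70.2
time: 18.0
tcp_pos: [0.5846, 0.076, 0.3769]
tcp_rot: [0.723, 0.684, -0.003, -0.098]
contact_force: [2.7, 0.5, -5.3]
opening: 0.0085
finger_force: 70.1
[0.05 0.51 0.83 2.02 0.14 1.67] [[0.065, 0.988, -0.138], [0.989, -0.046, 0.137], [0.129, -0.146, -0.981]]
```

```bash
python3 -m creep '[0,0,0,0,-8,0,0, 0,0,0,0,0,8,0, 0,0,0,0,0,8,0, 0,0,0,0,0,8,0, 0,0,0,0,0,8,0, 0,0,0,0,0,5,0, 0,0,0,0,0,0,0, 0,0,0,0,0,0,0]'
python3 - <<'E'
from h import *
from station import robot
q=robot.observe();print(q["joint_positions"].round(2),Rot.from_quat(q["tcp_rot"]).as_matrix().round(3).tolist())
w=robot.read_camera("wrist");W=cam(w)
for n in("lens","cam_tilt","stand"):print(n,[(np.round(d["extent"]),round(d["confidence"],2)) for d in robot.recognise(n,w)][:3])
print(proj(W,np.array([.604,.369,.221])),W[1][2])
import pickle;pickle.dump(w,open("look1.pkl","wb"))
E
```

```text
time: 18.8
tcp_pos: [0.5839, 0.0769, 0.382]
tcp_rot: [0.677, 0.633, 0.269, -0.263]
contact_force: [-0.5, 1.4, -4.0]
opening: 0.0084
finger_force: 70.4
[-0.26  0.41  0.44  1.81  0.75  1.29] [[0.055, 0.998, 0.031], [0.714, -0.061, 0.697], [0.698, -0.016, -0.716]]
lens [(array([290.,  20., 349., 116.]), 0.58)]
cam_tilt [(array([286.,  22., 349., 119.]), 0.84)]
stand [(array([271.,   1., 365., 204.]), 0.7)]
[317.12937311  96.04240043] [ 0.01425397  0.4623269  -0.88659498]
```

```bash
python3 - <<'E'
import pickle,cv2
w=pickle.load(open("look1.pkl","rb"))["pixels"]
cv2.imwrite("pics/w8.png",cv2.resize(w[0:150,245:395],(600,600),interpolation=cv2.INTER_CUBIC)[:,:,::-1])
E
```

```text
(no output)
```

View pics/w8.png

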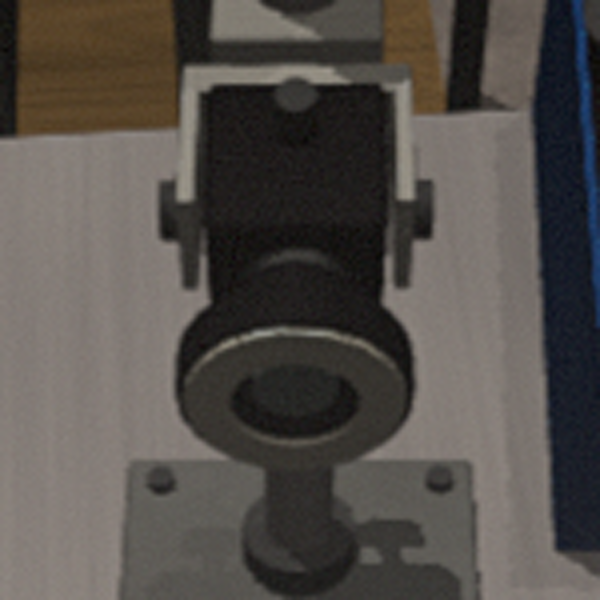

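The last picture shows the camera head face on: the ring light's front rim spans crop x 183–410 and y 328–468, which is pixels (290.8–347.5, 82–117). Fit the lens pose to it.

```bash
python3 - <<'E'
from h import *
import pickle
from station import robot
w=pickle.load(open("look1.pkl","rb"));W=cam(w);S,T=pickle.load(open("cams.pkl","rb"))
f=lambda x,y:np.array([245+x/4,y/4])
cen=f(297,398);hx,hy=113.5/4,70/4
st=lambda x,y:(75+(x-400)/3.03,160+(y-300)/3.03)
ss=lambda x,y:(360+x/2.5,340+(y-300)/2.5)
th=np.arange(0,6.28,.05)
def axes(yaw,a):
    l=np.array([np.cos(yaw)*np.cos(a),np.sin(yaw)*np.cos(a),-np.sin(a)]) # look
    s=np.array([-np.sin(yaw),np.cos(yaw),0]); return l,s,np.cross(l,s)
def res(p):
    L=p[:3];l,s,u=axes(p[3],p[4])
    P=np.array([proj(W,L+.033*(s*np.cos(t)+u*np.sin(t))) for t in th])
    mn,mx=P.min(0),P.max(0)
    r=[mn[0]-cen[0]+hx,mx[0]-cen[0]-hx,mn[1]-cen[1]+hy,mx[1]-cen[1]-hy]
    D=L-p[5]*l   # rim middle seen by scene/top, p[5] behind front
    r+=list((proj(T,D)-st(690,420))/1.5)+list((proj(S,D)-ss(136,360))/1.5)
    r+=[(p[3]-np.radians(-94))/np.radians(1.5),(p[5]-.010)/.005]
    return np.array(r)
sol=least_squares(res,[.6,.36,.218,np.radians(-94),.2,.01],x_scale=[.01,.01,.01,.1,.1,.005]);p=sol.x
J=np.linalg.inv(sol.jac.T@sol.jac)
print(p.round(4),np.degrees(p[3:5]),"sd",np.sqrt(np.diag(J)).round(4),sol.fun.round(1))
l,s,u=axes(p[3],p[4]);box=p[:3]-.065*l
print("box",box)
n=-u if u[2]<0 else u
for k in(.025,.03,.035,.04):
    K=box+n*k; print(k,proj(W,K),proj(T,K),proj(S,K))
print("knob obs",f(295,95),st(597,405),ss(203,404))
for b in(.04,.09): print("box top edge",b,proj(W,p[:3]-b*l+.025*n), )
print("obs box top back",f(297,86),"front",f(297,225))
goal=p[:3]+.15*l;print("goal",goal)
np.save("goal.npy",np.r_[goal,l])
# target tool: y along look/-look, z=-n ; x ~ -world x
q=robot.observe();M=Rot.from_quat(q["tcp_rot"]).as_matrix()
z=-n;best=None
for sg in(1,-1):
    y=sg*l;x=np.cross(y,z);print("cand x",x,"y",y,"z",z)
    if x[0]<0: G=np.c_[x,y,z]
np.save("G.npy",G)
E
```

```text
[ 0.6057  0.3639  0.2188 -1.6387  0.2283  0.0066] [-93.89026561  13.07820939] sd [0.0008 0.0035 0.0033 0.0261 0.0277 0.0035] [-1.6  1.2  0.1  0.  -0.5 -0.3 -0.7  0.8  0.1 -0.7]
box [0.61002168 0.42709259 0.23353069]
0.025 [318.8778371   34.80348196] [144.14940546 195.24705317] [436.65339648 379.85067569]
0.03 [318.86368234  31.37560734] [143.84902167 194.95828357] [436.76786001 378.45051285]
0.035 [318.84921734  27.87259819] [143.54601506 194.66699256] [436.88331682 377.03819976]
0.04 [318.83443176  24.29195685] [143.24035113 194.37314697] [436.9997799  375.61357758]
knob obs [318.75  23.75] (140.01650165016503, 194.65346534653466) (441.2, 381.6)
box top edge 0.04 [318.89769577  54.37367897]
box top edge 0.09 [318.85852002  15.76701104]
obs box top back [319.25  21.5 ] front [319.25  56.25]
goal [0.59581319 0.21815179 0.1848803 ]
cand x [ 9.97695820e-01 -6.78457860e-02  1.73472348e-18] y [-0.06608601 -0.97181768 -0.22628087] z [ 0.0153522   0.22575948 -0.9740621 ]
cand x [-9.97695820e-01  6.78457860e-02 -1.73472348e-18] y [0.06608601 0.97181768 0.22628087] z [ 0.0153522   0.22575948 -0.9740621 ]
```

Lens pose found: tilt 13°, heading −93.9°, goal for the ring centre (0.596, 0.218, 0.185). It agrees with the box edges and the plate. Turn to the showing orientation, then go there.

```bash
python3 -m creep '[0,0,0,0,0,-5,0, 0,0,0,0,0,-8,0, 0,0,0,0,0,-8,0, 0,0,0,0,0,-8,0, 0,0,0,0,0,-8,0, 0,0,0,0,0,-7.3,0, 0,0,0,0,0,0,-8.2, 0,0,0,0,0,0,-8.2, 0,0,0,0,0,0,-8.2, 0,0,0,0,0,0,-8.2, 0,0,0,0,0,0,-8.2, 0,0,0,0,0,0,-8.2]'
python3 -m creep '[0,0,0,0,0,0,-8.2, 0,0,0,0,0,0,-8.2, 0,0,0,0,0,0,-8.2, 0,0,0,0,0,0,-8.2, 0,0,0,0,0,0,-8.2, 0,0,0,0,-5,0,0, 0,0,0,0,-5,0,0, 0,0,0,0,-3,0,0, 0,0,0,0,0,0,0, 0,0,0,0,0,0,0]'
cat > go.py <<'E'
from h import *
from station import robot
g=np.load("goal.npy");G=np.load("G.npy");q=robot.observe();M=Rot.from_quat(q["tcp_rot"]).as_matrix()
print("turn deg",np.degrees(Rot.from_matrix(M.T@G).as_rotvec()).round(1),"shift mm",(1000*M.T@(g[:3]-q["tcp_pos"]-M@[0,0,-.0025])).round(1),q["joint_positions"].round(2),q["time"])
E
python3 go.py
```

```text
time: 20.2
tcp_pos: [0.5848, 0.0781, 0.3813]
tcp_rot: [0.374, 0.928, -0.001, -0.01]
contact_force: [-0.8, -0.2, -4.5]
opening: 0.0085
finger_force: 70.3
time: 21.2
tcp_pos: [0.5847, 0.0771, 0.381]
tcp_rot: [0.03, 0.993, 0.114, -0.007]
contact_force: [0.8, -0.8, -3.2]
opening: 0.0083
finger_force: 70.3
turn deg [ 0.  -1.3  0.3] shift mm [ -7.   93.3 225.5] [0.   0.37 0.6  1.81 0.23 0.06] 21.2
```

```bash
python3 -m creep '[0,0,4,10,0,-1.3,0, 0,-1,8,20,0,0,0, 0,-1,10,25,0,0,0, 0,-1,10,25,0,0,0, 0,-1,11,25,0,0,0, 0,-1,11,25,0,0,0, 0,-1,11,25,0,0,0, 0,-1,10,25,0,0,0, 0,0,9,20,0,0,0, 0,0,6,15,0,0,0, 0,0,3,10,0,0,0, 0,0,0,0,0,0,0]'; python3 go.py
python3 - <<'E'
from h import *
from station import robot
g=np.load("goal.npy");G=np.load("G.npy")
for n in("scene","top"):
    c=robot.read_camera(n);C=cam(c)
    print(n,[(np.round(d["extent"]),round(d["confidence"],2)) for d in robot.recognise("ring_big",c)][:4])
    P=np.array([proj(C,g[:3]+G@[.042*np.cos(a),y,.042*np.sin(a)]) for a in np.arange(0,6.3,.1) for y in(-.005,.005)])
    print("goal outline",P.min(0).round(),P.max(0).round())
    print("lens",[np.round(d["extent"]) for d in robot.recognise("lens",c)][:2])
E
```

```text
time: 22.4
tcp_pos: [0.5996, 0.2192, 0.1816]
tcp_rot: [0.03, 0.993, 0.114, 0.003]
contact_force: [-0.3, -0.1, -3.5]
opening: 0.0082
finger_force: 70.1
turn deg [ 0.  -0.1  0.4] shift mm [ 3.7 -0.5 -1. ] [0.24 0.38 0.11 1.23 0.22 0.31] 22.4
scene [(array([269., 164., 294., 186.]), 0.89), (array([343., 304., 375., 333.]), 0.83), (array([162., 190., 177., 216.]), 0.48)]
goal outline [344. 298.] [377. 333.]
lens [array([404., 350., 455., 406.])]
top [(array([427., 270., 444., 297.]), 0.71), (array([467., 169., 493., 183.]), 0.51)]
goal outline [229. 189.] [236. 222.]
lens [array([132., 181., 175., 211.])]
```

```bash
python3 -m creep '[0,2,0,-0.5,0,0,0, 0,1.5,0,-0.5,0,0,0, 0,0,0,0,0,0,0, 0,0,0,0,0,0,0, 0,0,0,0,0,0,0, 0,0,0,0,0,0,0]'; python3 go.py; python3 -c "
from station import robot
print(robot.sign_off())"
```

```text
time: 23.3
tcp_pos: [0.5969, 0.218, 0.1836]
tcp_rot: [0.031, 0.993, 0.115, 0.004]
contact_force: [0.9, 0.5, -3.2]
opening: 0.0082
finger_force: 70.1
turn deg [ 0.1 -0.   0.3] shift mm [1.1 0.3 1.3] [0.24 0.38 0.11 1.23 0.22 0.31] 23.3
the job is handed in; nothing more can be done
None
```

The job is handed in at 23.3 s: the big ring is held by its rim 150 mm in front of the lens and square to it, about 2 mm and 0.3° off my estimate of the spot; the sign-off gave no verdict.

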